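# Unstack the goods into their box bases

## Task

Take the stack of goods on the packing table apart from the top down, and set each thing upright and flat on the floor of the shallow white box base of its own shape and size: the jar in the small round base, the tin in the large round one, the white square box in the square one, and the long carton in the long one. Set them down rather than dropping them, tip nothing over, and leave the tape roll and the spray bottle where they are.

Things in the scene. Friction and masses are not known exactly. Their poses are not given: they have to be found in the camera images.
- jar: Small amber glass jar with a black lid, a straight cylinder 32 mm in diameter and 46 mm high, about 100 g; at the start the top of the stack, standing on the tin. Origin: centre of its underside; z up.
- tin: Closed bare-metal tin, a straight cylinder 54 mm in diameter and 44 mm high, about 120 g; at the start second from the top, standing on the square box. Origin: centre of its underside; z up.
- square_box: White square paperboard box, 60 x 60 mm and 44 mm high, about 120 g; at the start third from the top, standing on the long carton. Origin: centre of its underside; z up. x and y are square to its sides.
- carton: Brown cardboard carton with a strip of tape along its top, 124 mm long (its x) by 60 mm wide (its y) and 46 mm high, about 200 g; at the start the bottom of the stack, standing on the table. Origin: centre of its underside; z up.
- base_jar: Small round white open box base for the jar, 58 mm outer and 52 mm inner diameter. Fixed to the table. White paperboard, floor 3 mm thick, wall 3 mm thick, rim 10 mm above the table. Origin: centre of its underside, on the table; z up.
- base_tin: Large round white open box base for the tin, 80 mm outer and 74 mm inner diameter. Fixed to the table. White paperboard, floor 3 mm thick, wall 3 mm thick, rim 10 mm above the table. Origin: centre of its underside, on the table; z up.
- base_square: Square white open box base for the square box, 86 x 86 mm outside, 80 x 80 mm inside. Fixed to the table. White paperboard, floor 3 mm thick, wall 3 mm thick, rim 10 mm above the table. Origin: centre of its underside, on the table; z up. x and y are square to its walls.
- base_carton: Long white open box base for the carton, 150 mm (its x) by 86 mm (its y) outside, 144 x 80 mm inside. Fixed to the table. White paperboard, floor 3 mm thick, wall 3 mm thick, rim 10 mm above the table. Origin: centre of its underside, on the table; z up.
- tape_roll: Bystander: roll of clear tape lying flat on the table, 72 mm outer diameter, 19 mm high. Origin: centre of its underside.
- spray: Bystander: upright white bottle, 52 mm in diameter and 150 mm high, off to the left of the robot. Origin: centre of its underside.

How it is judged:
On the way, in this order (a step that is already met when the one before it is completed fails the run):
1. the jar stands in its base, released (horizontal distance between jar and base_jar below 0.015 m and z of jar in the frame of base_jar below 0.006 m and angle between jar's own z axis and vertical below 0.06 rad and linear speed of jar below 0.03 m/s and contact force between the fingers and jar below 0.1 N), for 0.2 s.
2. the tin stands in its base, released (horizontal distance between tin and base_tin below 0.015 m and z of tin in the frame of base_tin below 0.006 m and angle between tin's own z axis and vertical below 0.06 rad and linear speed of tin below 0.03 m/s and contact force between the fingers and tin below 0.1 N), for 0.2 s.
3. the square box stands in its base, released (horizontal distance between square_box and base_square below 0.015 m and z of square_box in the frame of base_square below 0.006 m and angle between square_box's own z axis and vertical below 0.06 rad and linear speed of square_box below 0.03 m/s and contact force between the fingers and square_box below 0.1 N), for 0.2 s.
4. the long carton stands in its base, released (horizontal distance between carton and base_carton below 0.015 m and z of carton in the frame of base_carton below 0.006 m and angle between carton's own z axis and vertical below 0.06 rad and linear speed of carton below 0.03 m/s and angle between the x axis of carton and the x axis of base_carton, either way round below 0.3 rad and contact force between the fingers and carton below 0.1 N), for 0.2 s.
At the end, for the whole second after the job is handed in: The jar, tin, square box and long carton all stand in their own bases: bottom within about 3 mm of the base's floor, centre within 15 mm of the base's centre, upright within 0.06 rad, the carton's length along its base's within 0.3 rad, all at rest (under 0.03 m/s) (horizontal distance between jar and base_jar below 0.015 m and z of jar in the frame of base_jar below 0.006 m and angle between each of jar, tin, square_box, carton's own z axis and vertical below 0.06 rad and linear speed of each of jar, tin, square_box, carton below 0.03 m/s and horizontal distance between tin and base_tin below 0.015 m and z of tin in the frame of base_tin below 0.006 m and horizontal distance between square_box and base_square below 0.015 m and z of square_box in the frame of base_square below 0.006 m and horizontal distance between carton and base_carton below 0.015 m and z of carton in the frame of base_carton below 0.006 m and angle between the x axis of carton and the x axis of base_carton, either way round below 0.3 rad); the robot touches nothing.
It fails at once if one of the goods is tipped over (leans more than 0.6 rad) (angle between any of jar, tin, square_box, carton's own z axis and vertical above 0.6 rad).
It fails at once if one of the goods is dropped into its base (faster than 0.55 m/s within 25 mm of the base's floor) ((horizontal distance between jar and base_jar below 0.04 m and z of jar in the frame of base_jar below 0.028 m and linear speed of jar above 0.55 m/s) or (horizontal distance between tin and base_tin below 0.04 m and z of tin in the frame of base_tin below 0.028 m and linear speed of tin above 0.55 m/s) or (horizontal distance between square_box and base_square below 0.04 m and z of square_box in the frame of base_square below 0.028 m and linear speed of square_box above 0.55 m/s) or (horizontal distance between carton and base_carton below 0.04 m and z of carton in the frame of base_carton below 0.028 m and linear speed of carton above 0.55 m/s)).
It fails at once if the tape roll is moved more than 30 mm (distance of tape_roll from where it was at the start of the episode above 0.03 m).
It fails at once if the spray bottle is moved more than 30 mm (distance of spray from where it was at the start of the episode above 0.03 m).
It also fails if it takes over 96 s, if anything falls off the work surface, if the arm or the gripper's body presses on something with over 40 N, if the wrist force passes 120 N, or if a joint passes its speed limit or range.

## Robot

A 6-joint arm with a two-finger parallel gripper is mounted at the origin on the work surface. World frame = base frame: x ahead of the robot, y to its left, z up, the work surface at z = 0. Lengths are in m, angles in rad, forces in N, time in s.
With the tool pointing down it reaches from about 0.275 to 0.75 m from the base axis. Payload 10.2 kg.
Tool frame: the origin (TCP) lies midway between the tips of the shut fingers; the grasp point (between the pads) lies 19 mm behind it; z points along the fingers, y is the line along which they close (so a half turn about z gives the same grasp; the last joint's range is limited). The gripper opens to 88 mm and grips with 3 to 60 N. Pads are 18 mm wide; open, the fingers measure 123 mm over their backs; the gripper's body (75 mm by 187 mm) begins 45 mm behind the grasp point.
Start: joints at [-1.366, 0.313, 1.498, -0, 1.331, -0.223], TCP at [0.218, -0.478, 0.239] pointing down, gripper open.
Joint ranges: [-2.94, 2.94], [-0.97, 2.17], [0.19, 2.56], [-1.23, 4.37], [0.02, 3.11], [-2.88, 2.88]. Speed limits (rad/s): [2.39, 2.39, 3.01, 3.14, 3.14, 3.14].

## Interface

Orientations are given as a rotation vector (axis times angle).
In Python, from workcell import monitor, snapshot, get_calibration, arm, regions_of gives the robot as it stands. The module is installed in compiled form; this text tells all that it offers.
- The arm moves only by the tool arm_command, never from a script. Its argument "series" is a list that holds one entry, the list of rows, each a list of 5 numbers: the finger opening in mm, from 0 to 88.1, then the shift along the world's x, y, z in mm, then the turn about the world's z in degrees. In form: [[[fingers, tx, ty, tz, twist], ...]]. A call has 1 to 10 rows; each row shifts and turns the commanded pose from where the row before left it; what a row does not reach is not made up. A row lasts 1/8 s, in which the tool goes at most 62.5 mm and 10.7 degrees, less where a joint would pass 70% of its speed; a pose out of reach is approached as far as the arm can. A call is refused whole if a number of a shift passes 62.5 or a number of a turn 10.7, either way. A call with a gripper value outside its range is refused whole. The fingers move at their own pace and stop on an object; "newtons" is the grip in N (left out, the last holds). Time passes only in rows, so rows that do not move let the fingers close. It gives the time, the measured TCP pose, the force, the opening and the grip force at its end, in the units of the state.
- monitor.get_obs(): the state, without advancing time (a new reading comes with each control period).
- snapshot(name): name is "scene" or "top" or "wrist"; returns the picture (400x640x3 uint8, red, green, blue); there is no depth.
- get_calibration(name): a dict with "intrinsics" (3x3 intrinsics, pixels), "rvec" (rotation vector, rad) and "tvec" (3), from world to camera coordinates, as OpenCV has them. Camera axes: x right, y down, z forward; pixel columns grow to the right and rows downward; lengths in m; the calibration is good to about 2 mm. The wrist camera is an equidistant fisheye: a pixel r from the principal point sees the ray r / f radians off the axis. A picture is of the moment at which its call begins: read the wrist's pose just before it. get_calibration takes no time and is no camera call; for the wrist camera it gives the pose at the moment of the call.
- arm.job_done(): hands the job in; it is judged then, once.
Trained networks look in the newest picture that a camera, given by its name, has taken for a name from the list of things; names that differ only in an ending like _2 or _b are one class to them, and where a whole thing is asked for, a point or a joint stands for the part that bears it (a point fixed in the world has none). Each returns a list of dicts, best first, with "p" (0 to 1); they miss things now and then, are a little off and sometimes report something else, mostly with a low value. They report only what shows in the picture. A call takes as long as a camera call.
- regions_of(thing, camera): "pixels" (400x640 bool, what is visible of it) and "point" ([column, row] in pixels, amid what is visible of it).
The state is a dict: "t": time; "q": joint angles; "dq": joint speeds; "joint_efforts": joint torques, N m; "tcp_pos": TCP position; "orientation": TCP orientation; "contact_force": force on the tool from outside, world axes, zero at the start; "ft_torque": the same for the moment, N m; "finger_gap": finger opening in m; "gripper_force": force on a finger pad.
Only numpy, scipy, OpenCV 4.12 (cv2) and the standard library are available. Lean on these libraries where they do the work, as an engineer would, in place of code of your own. Each camera call takes 0.05 s, during which the arm holds its last target. There are 200 camera calls.

## Working session

There is one attempt and no reset: what is moved stays moved. The work goes in short steps, Python scripts to look and compute and a tool call to move; the robot and the scene stay as the last step left them, time stands still between calls to the robot, and variables do not carry over. Pictures are saved under pics/ and viewed, at most 14 in all, crops included, and the job is handed in when it is done.

Besides the shell and the picture viewer there is one more tool, called after ">>>" as name([rows], argument=value, ...), one row to a line, values as JSON. arm_command: Moves the arm, as the interface text tells. Its arguments: {"type":"object","properties":{"series":{"type":"array","items":{"type":"array","items":{"type":"array","items":{"type":"number"}}}},"newtons":{"type":"number"}},"required":["series"]}

```bash
mkdir -p pics
cat > h.py <<'E'
import numpy as np, cv2
from workcell import monitor, snapshot, get_calibration, arm, regions_of
def ray(cam,px,cal=None):
    c=cal or get_calibration(cam); K=np.array(c["intrinsics"],float); R,_=cv2.Rodrigues(np.array(c["rvec"],float)); t=np.array(c["tvec"],float).ravel()
    px=np.atleast_2d(np.array(px,float)); d=np.c_[(px[:,0]-K[0,2])/K[0,0],(px[:,1]-K[1,2])/K[1,1]]
    if cam=="wrist":
        r=np.linalg.norm(d,axis=1)+1e-12; v=np.c_[d*(np.sin(r)/r)[:,None],np.cos(r)]
    else: v=np.c_[d,np.ones(len(d))]
    return -R.T@t, v@R
def atz(cam,px,z,cal=None):
    o,v=ray(cam,px,cal); return (o+v*((z-o[2])/v[:,2])[:,None])[:,:2]
E
python3 - <<'E'
from h import *
print(monitor.get_obs())
for c in["scene","top"]:
    im=snapshot(c); cv2.imwrite(f"pics/{c}0.png",im[:,:,::-1]); o,v=ray(c,[[320,200]]); print(c,o,v)
tops=dict(jar=.18,tin=.134,square_box=.09,carton=.046,base_jar=.01,base_tin=.01,base_square=.01,base_carton=.01,tape_roll=.019,spray=.15)
for n,z in tops.items():
    for r in regions_of(n,"top")[:3]:
        ys,xs=np.nonzero(r["pixels"]); 
        if len(xs)==0: continue
        hull=cv2.convexHull(np.c_[xs,ys].astype(np.int32))[:,0]
        w=atz("top",hull,z).astype(np.float32); rc=cv2.minAreaRect(w*1000)
        print(n,round(r["p"],2),len(xs),r["point"],"rect",np.round(rc[0]),np.round(rc[1]),round(rc[2],1),"circ",[np.round(a,3) for a in cv2.minEnclosingCircle(w)])
E
```

```text
{'t': 0.0, 'q': array([-1.36639488e+00,  3.13427695e-01,  1.49841530e+00,  5.58908387e-06,
        1.33099088e+00, -2.23436232e-01]), 'dq': array([-4.87573113e-04, -8.30541314e-04,  2.72757317e-05, -1.35237847e-03,
        6.20133834e-04, -7.29219476e-05]), 'joint_efforts': array([ 1.55923317e-03, -4.02208900e+01, -2.52274346e+01,  6.95350114e-02,
        3.52917099e-02, -9.36849506e-05]), 'tcp_pos': array([ 0.21774816, -0.47745271,  0.23818068]), 'orientation': array([-3.06877234e+00, -6.66666442e-01, -2.70715223e-05]), 'contact_force': array([-0.38470089,  0.50777213, -0.01792897]), 'ft_torque': array([-0.03380369,  0.01819113,  0.00666138]), 'gripper_force': 0.0, 'finger_gap': 0.08800001916909496}
scene [0.97734796 0.7428789  0.63403111] [[-0.50148642 -0.682595   -0.53239945]]
top [0.2180015  0.07804347 1.33062361] [[ 0.1805446  -0.03592399 -0.98305274]]
jar 0.53 197 [254.9, 199.7] rect [435. 188.] [38. 30.] 26.0 circ [array([0.435, 0.188]), np.float64(0.02)]
jar 0.42 334 [328.8, 211.8] rect [412.   1.] [61. 62.] 88.8 circ [array([0.412, 0.   ]), np.float64(0.032)]
tin 0.63 271 [2
[... 883 characters left out ...]
64(0.059)]
base_square 0.43 543 [173.4, 258.3] rect [316. 404.] [74. 56.] 58.7 circ [array([0.315, 0.405]), np.float64(0.038)]
base_square 0.33 1748 [325.7, 141.1] rect [619.  11.] [ 89. 152.] 77.6 circ [array([0.618, 0.011]), np.float64(0.083)]
base_carton 0.81 1718 [325.7, 145.5] rect [617.  11.] [ 85. 151.] 76.4 circ [array([0.618, 0.012]), np.float64(0.083)]
tape_roll 0.74 342 [343.1, 200.0] rect [439. -10.] [70. 71.] 89.1 circ [array([ 0.44 , -0.011]), np.float64(0.037)]
spray 0.93 535 [171.1, 261.8] rect [305. 370.] [69. 49.] 63.0 circ [array([0.308, 0.369]), np.float64(0.035)]
spray 0.72 225 [263.0, 213.3] rect [413. 176.] [45. 73.] 31.2 circ [array([0.425, 0.183]), np.float64(0.037)]
```

Run:
```python
import cv2,numpy as np
a=cv2.imread("pics/top0.png")[100:300,140:480]; cv2.imwrite("pics/topc.png",cv2.resize(a,None,fx=2.35,fy=2.35,interpolation=cv2.INTER_CUBIC))
```

```text
(no output)
```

View pics/topc.png

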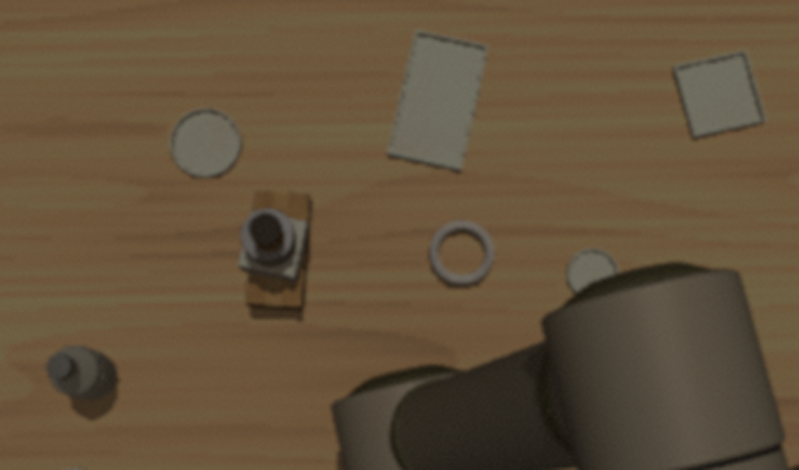

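View pics/scene0.png

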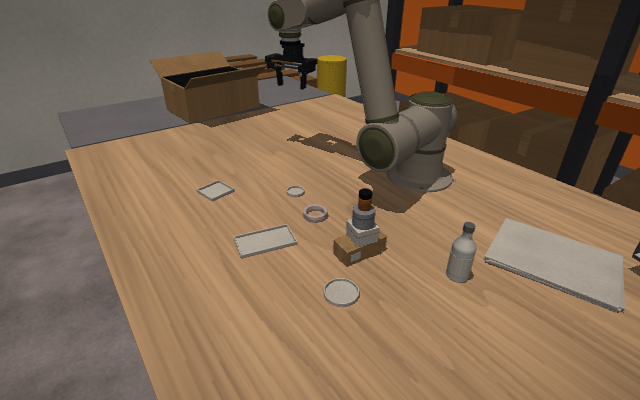

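The pictures agree with the networks. The stack is at top-view pixel (257,204), with the round, long and square bases around it. The jar base at about (391,216) is half hidden by the arm. I'll move the arm clear and look again with the wrist camera.

>>> arm_command([
  [[88, 20, 55, 10, -4], [88, 20, 55, 10, -4], [88, 20, 55, 10, -4], [88, 20, 55, 10, -4], [88, 20, 55, 10, -4], [88, 20, 55, 10, -4], [88, 0, 0, 0, 0], [88, 0, 0, 0, 0]],
], newtons=15)

```text
t: 1.6
tcp_pos: [0.3377, -0.1481, 0.2986]
orientation: [3.141, 0.015, -0.0]
contact_force: [-0.5, 0.8, -0.1]
finger_gap: 0.0876
gripper_force: 0.0
```

```bash
cat >> h.py <<'E'
TOPS=dict(jar=.18,tin=.134,square_box=.09,carton=.046,base_jar=.01,base_tin=.01,base_square=.01,base_carton=.01,tape_roll=.019)
def survey(cam,names,tops=TOPS,k=2,skip=False):
    cal=get_calibration(cam)
    if not skip: im=snapshot(cam)
    for n in names:
        for r in regions_of(n,cam)[:k]:
            m=r["pixels"].astype(np.uint8)
            if m.sum()<20: continue
            cs,_=cv2.findContours(m,cv2.RETR_EXTERNAL,cv2.CHAIN_APPROX_NONE); c=max(cs,key=cv2.contourArea)[:,0]
            w=(atz(cam,c,tops[n],cal)*1000).astype(np.float32); rc=cv2.minAreaRect(w); 
            print(n,cam,round(r["p"],2),m.sum(),np.round(r["point"]),"rect",np.round(rc[0]),np.round(rc[1]),round(rc[2],1),"circ",[np.round(a) for a in cv2.minEnclosingCircle(w)])
    if not skip: return im
E
python3 - <<'E'
from h import *
print(monitor.get_obs()["tcp_pos"],ray("wrist",[[320,200]]))
im=survey("wrist",TOPS); cv2.imwrite("pics/w1.png",im[:,:,::-1])
E
```

```text
[ 0.33767776 -0.14810355  0.29861001] (array([ 0.40776367, -0.14713462,  0.44508199]), array([[-0.27200059, -0.00320423, -0.96229175]]))
jar wrist 0.65 868 [ 47. 111.] rect [435. 167.] [75. 31.] 81.0 circ [array([437., 167.]), np.float64(38.0)]
tin wrist 0.71 1115 [ 69. 104.] rect [441. 170.] [54. 80.] 0.0 circ [array([442., 171.]), np.float64(43.0)]
tin wrist 0.63 815 [ 48. 110.] rect [441. 223.] [87. 33.] 83.3 circ [array([441., 222.]), np.float64(44.0)]
square_box wrist 0.81 1046 [ 98. 110.] rect [436. 172.] [89. 62.] 80.9 circ [array([441., 173.]), np.float64(51.0)]
carton wrist 0.86 2430 [115.  99.] rect [442. 174.] [ 95. 125.] 85.5 circ [array([443., 177.]), np.float64(73.0)]
base_jar wrist 0.58 1304 [328. 112.] rect [ 416. -156.] [56. 56.] 0.8 circ [array([ 416., -156.]), np.float64(29.0)]
base_tin wrist 0.58 1138 [80. 37.] rect [569. 272.] [88. 79.] 75.2 circ [array([571., 272.]), np.float64(44.0)]
base_square wrist 0.83 539 [433.   3.] rect [ 585. -315.] [17. 88.] 9.9 circ [array([ 589., -315.]), np.float64(44.0)]
base_carton wrist 0.77 1571 [206.  14.] rect [565.  23.] [91. 48.] 81.5 circ [array([569.,  22.]), np.float64(48.0)]
tape_roll wrist 0.83 1131 [212.  84.] rect [441. -12.] [73. 71.] 42.8 circ [array([440., -12.]), np.float64(38.0)]
```

View pics/w1.png

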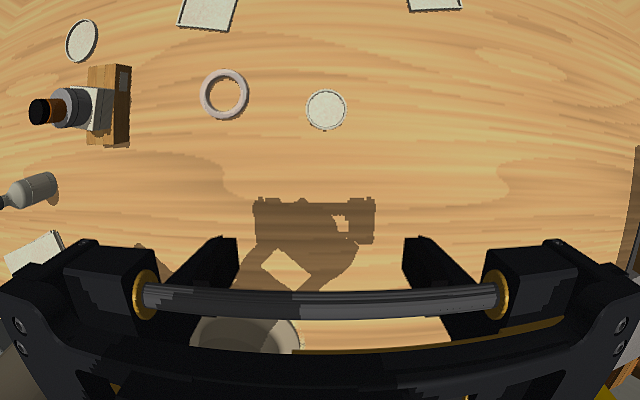

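The wrist picture shows the stack at about (90,105), the jar base whole at (328,112) and the tape roll at (225,95). The jar base centre is (416,-156) mm. I'll move over the stack next.

>>> arm_command([
  [[88, 8, 55, 5, 0], [88, 8, 55, 5, 0], [88, 8, 55, 5, 0], [88, 8, 55, 5, 0], [88, 8, 55, 5, 0], [88, 8, 55, 5, 0], [88, 0, 0, 0, 0], [88, 0, 0, 0, 0]],
])

```text
t: 3.1
tcp_pos: [0.3857, 0.1818, 0.3285]
orientation: [3.141, 0.014, -0.001]
contact_force: [0.0, -0.9, 0.4]
finger_gap: 0.0879
gripper_force: 0.0
```

Run:
```python
from h import *
print(monitor.get_obs()["tcp_pos"])
im=survey("wrist",["jar","tin","square_box","carton","base_tin","base_carton"]); cv2.imwrite("pics/w2.png",im[:,:,::-1])
```

```text
[0.38573403 0.18184167 0.32848768]
jar wrist 0.73 826 [310. 130.] rect [439. 191.] [31. 30.] 30.5 circ [array([439., 191.]), np.float64(16.0)]
tin wrist 0.73 984 [307. 115.] rect [441. 193.] [52. 52.] 0.2 circ [array([442., 193.]), np.float64(28.0)]
square_box wrist 0.77 445 [327. 114.] rect [456. 163.] [32. 16.] 26.0 circ [array([452., 170.]), np.float64(16.0)]
carton wrist 0.67 1720 [317.  97.] rect [488. 187.] [60. 36.] 83.7 circ [array([488., 187.]), np.float64(33.0)]
carton wrist 0.53 715 [513. 152.] rect [ 420. -126.] [55. 52.] 68.7 circ [array([ 420., -126.]), np.float64(29.0)]
base_tin wrist 0.81 1967 [258.  39.] rect [571. 274.] [79. 76.] 43.4 circ [array([571., 274.]), np.float64(40.0)]
base_tin wrist 0.61 955 [457. 130.] rect [440. -11.] [70. 75.] 4.0 circ [array([441., -11.]), np.float64(39.0)]
base_carton wrist 0.63 3494 [428.  31.] rect [608.  15.] [ 89. 132.] 75.9 circ [array([609.,  15.]), np.float64(78.0)]
```

View pics/w2.png

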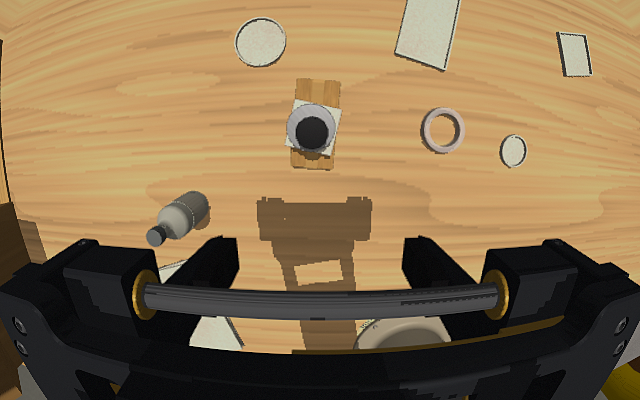

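Jar at pixel (312,132), at (439,191) mm. It sits concentric over the tin at (441,193) mm. Grasping the jar.

>>> arm_command([
  [[70, 27, 5, 0, 0], [70, 26, 4, -10, 0], [60, 0, 0, -45, 0], [60, 0, 0, -45, 0], [60, 0, 0, -40, 0], [60, 0, 0, -25, 0], [60, 0, 0, -18, 0], [60, 0, 0, 0, 0], [60, 0, 0, 0, 0]],
])

```text
t: 4.58
tcp_pos: [0.4392, 0.1912, 0.1465]
orientation: [-3.141, -0.014, -0.002]
contact_force: [0.1, 0.0, 0.3]
finger_gap: 0.0598
gripper_force: 0.0
```

>>> arm_command([
  [[25, 0, 0, 0, 0], [25, 0, 0, 0, 0], [25, 0, 0, 0, 0], [25, 0, 0, 0, 0], [25, 0, 0, 0, 0], [25, 0, 0, 0, 0], [25, 0, 0, 0, 0]],
], newtons=15)

```text
t: 5.45
tcp_pos: [0.4389, 0.1913, 0.1459]
orientation: [-3.142, -0.014, -0.001]
contact_force: [-0.3, -0.8, 3.3]
finger_gap: 0.0316
gripper_force: 15.0
```

>>> arm_command([
  [[25, 0, 0, 20, 0], [25, 0, 0, 40, 0], [25, -3, -40, 0, 0], [25, -3, -50, 0, 0], [25, -3, -55, 0, 0], [25, -4, -55, 0, 0], [25, -4, -55, 0, 0], [25, -3, -50, 0, 0], [25, -3, -42, 0, 0], [25, 0, 0, 0, 0]],
])

```text
t: 6.7
tcp_pos: [0.4154, -0.1576, 0.2052]
orientation: [-3.141, -0.008, 0.001]
contact_force: [0.8, 0.3, -0.8]
finger_gap: 0.0313
gripper_force: 15.0
```

>>> arm_command([
  [[25, 0, 0, -40, 0], [25, 0, 0, -45, 0], [25, 0, 0, -40, 0], [25, 0, 0, -30, 0], [25, 0, 0, -20, 0], [25, 0, 0, -8, 0], [25, 0, 0, 0, 0], [25, 0, 0, 0, 0]],
])

```text
t: 7.7
tcp_pos: [0.4162, -0.1557, 0.0234]
orientation: [3.141, 0.014, 0.002]
contact_force: [-0.2, 0.6, -0.5]
finger_gap: 0.0316
gripper_force: 15.0
```

Run:
```python
from h import *
o=monitor.get_obs();print(o["tcp_pos"],o["finger_gap"],o["contact_force"])
im=survey("wrist",["base_jar"]); survey("top",["base_jar"]);cv2.imwrite("pics/w3.png",im[:,:,::-1])
```

```text
[ 0.41619325 -0.15571266  0.02342165] 0.03158629866566989 [-0.15779378  0.5859492  -0.51564174]
base_jar wrist 0.82 2959 [318. 216.] rect [ 432. -154.] [30. 55.] 4.9 circ [array([ 422., -155.]), np.float64(28.0)]
base_jar top 0.3 544 [175. 260.] rect [315. 403.] [77. 54.] 63.1 circ [array([315., 404.]), np.float64(39.0)]
```

View pics/w3.png

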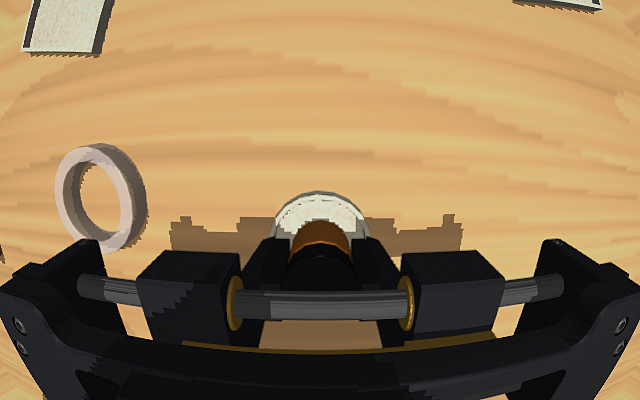

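The jar (320,245) hangs centred over its base, and the tape roll at (102,195) is clear. Lowering and releasing.

>>> arm_command([
  [[25, 0, 0, -4, 0], [25, 0, 0, -4, 0], [25, 0, 0, 0, 0], [25, 0, 0, 0, 0]],
])

```text
t: 8.4
tcp_pos: [0.4158, -0.1557, 0.0146]
orientation: [-3.142, -0.014, 0.0]
contact_force: [0.1, -0.5, -0.5]
finger_gap: 0.0314
gripper_force: 15.0
```

>>> arm_command([
  [[60, 0, 0, 0, 0], [60, 0, 0, 0, 0], [60, 0, 0, 0, 0], [60, 0, 0, 0, 0], [60, 0, 0, 30, 0], [60, 0, 0, 50, 0], [88, 0, 0, 60, 0], [88, 0, 0, 60, 0], [88, 0, 0, 50, 0], [88, 0, 0, 0, 0]],
])

```text
t: 9.65
tcp_pos: [0.4167, -0.1563, 0.2679]
orientation: [3.137, 0.014, 0.009]
contact_force: [0.5, -0.2, -0.0]
finger_gap: 0.0883
gripper_force: 0.0
```

Run:
```python
from h import *
t=dict(TOPS,jar=.049)
im=survey("wrist",["jar","base_jar"],t);cv2.imwrite("pics/w4.png",im[150:350,160:480,::-1])
```

```text
jar wrist 0.77 621 [319. 171.] rect [ 419. -155.] [35. 30.] 0.5 circ [array([ 419., -156.]), np.float64(18.0)]
jar wrist 0.75 1158 [196. 154.] rect [445. -23.] [66. 65.] 87.9 circ [array([445., -23.]), np.float64(34.0)]
base_jar wrist 0.94 841 [319. 160.] rect [ 418. -155.] [57. 57.] 0.5 circ [array([ 417., -155.]), np.float64(30.0)]
```

View pics/w4.png

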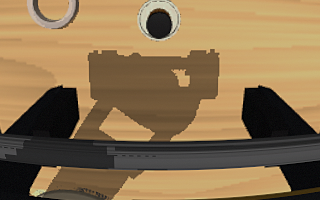

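The jar stands centred in its base, at crop pixel (158,20). Next is the tin.

>>> arm_command([
  [[88, -3, 45, 7, 0], [88, -4, 50, 8, 0], [88, -4, 50, 8, 0], [88, -4, 50, 8, 0], [88, -4, 50, 8, 0], [88, -4, 50, 7, 0], [88, -4, 51, 7, 0], [88, 0, 0, 0, 0], [88, 0, 0, 0, 0]],
])

```text
t: 10.92
tcp_pos: [0.3886, 0.1899, 0.3165]
orientation: [3.141, 0.014, -0.004]
contact_force: [0.8, -0.1, -0.6]
finger_gap: 0.088
gripper_force: 0.0
```

Run:
```python
from h import *
print(monitor.get_obs()["tcp_pos"])
im=survey("wrist",["tin","square_box","carton","base_tin"],k=1); cv2.imwrite("pics/w5.png",im[:,:,::-1])
```

```text
[0.38862802 0.18989139 0.31653656]
tin wrist 0.72 1970 [315. 128.] rect [442. 193.] [51. 52.] 0.5 circ [array([442., 192.]), np.float64(27.0)]
square_box wrist 0.94 480 [336. 114.] rect [457. 164.] [31. 15.] 29.3 circ [array([453., 170.]), np.float64(15.0)]
carton wrist 0.6 1805 [319.  99.] rect [488. 187.] [60. 36.] 83.9 circ [array([486., 187.]), np.float64(34.0)]
base_tin wrist 0.68 2213 [266.  39.] rect [571. 274.] [81. 79.] 59.4 circ [array([571., 274.]), np.float64(42.0)]
```

>>> arm_command([
  [[88, 27, 3, -10, 0], [88, 26, 0, -35, 0], [88, 0, 0, -45, 0], [88, 0, 0, -45, 0], [88, 0, 0, -40, 0], [88, 0, 0, -25, 0], [88, 0, 0, -14, 0], [88, 0, 0, 0, 0], [88, 0, 0, 0, 0]],
])

```text
t: 12.3
tcp_pos: [0.4424, 0.1933, 0.1047]
orientation: [-3.141, -0.014, -0.003]
contact_force: [0.9, 0.4, -0.3]
finger_gap: 0.0883
gripper_force: 0.0
```

>>> arm_command([
  [[45, 0, 0, 0, 0], [45, 0, 0, 0, 0], [45, 0, 0, 0, 0], [45, 0, 0, 0, 0], [45, 0, 0, 0, 0], [45, 0, 0, 0, 0], [45, 0, 0, 0, 0]],
], newtons=18)

```text
t: 13.18
tcp_pos: [0.4418, 0.1933, 0.1038]
orientation: [3.142, 0.014, 0.0]
contact_force: [-0.8, -0.6, 2.1]
finger_gap: 0.0536
gripper_force: 18.0
```

>>> arm_command([
  [[45, 0, 0, 20, 0], [45, 0, 0, 30, 0], [45, 32, 20, 0, 0], [45, 33, 20, 0, 0], [45, 32, 21, 0, 0], [45, 32, 20, 0, 0], [45, 0, 0, -40, 0], [45, 0, 0, -45, 0], [45, 0, 0, -30, 0], [45, 0, 0, -13, 0]],
])

```text
t: 14.42
tcp_pos: [0.5698, 0.2741, 0.0236]
orientation: [3.141, 0.014, -0.005]
contact_force: [-0.2, 0.5, -1.0]
finger_gap: 0.0537
gripper_force: 18.0
```

>>> arm_command([
  [[45, 0, 0, -4, 0], [45, 0, 0, 0, 0], [45, 0, 0, 0, 0]],
])

```text
t: 14.8
tcp_pos: [0.5713, 0.2745, 0.0229]
orientation: [-3.141, -0.014, -0.003]
contact_force: [-0.4, -0.8, -1.5]
finger_gap: 0.0534
gripper_force: 18.0
```

Run:
```python
from h import *
o=monitor.get_obs();print(o["tcp_pos"],o["finger_gap"],o["contact_force"])
im=snapshot("wrist");cv2.imwrite("pics/w6.png",im[120:330,160:480,::-1])
```

```text
[0.57134634 0.27447925 0.02287401] 0.05340169273235115 [-0.44459877 -0.75032217 -1.47378057]
```

View pics/w6.png

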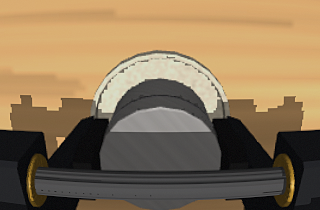

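The tin at crop (160,130) is centred over its base. Lowering and releasing.

>>> arm_command([
  [[45, 0, 0, -3, 0], [45, 0, 0, -3, 0], [45, 0, 0, 0, 0], [45, 0, 0, 0, 0]],
])

```text
t: 15.35
tcp_pos: [0.5709, 0.2743, 0.0168]
orientation: [3.142, 0.014, 0.001]
contact_force: [-3.8, -1.6, 8.5]
finger_gap: 0.0533
gripper_force: 18.0
```

>>> arm_command([
  [[88, 0, 0, 0, 0], [88, 0, 0, 0, 0], [88, 0, 0, 0, 0], [88, 0, 0, 0, 0], [88, 0, 0, 30, 0], [88, 0, 0, 50, 0], [88, 0, 0, 60, 0], [88, 0, 0, 60, 0], [88, 0, 0, 60, 0], [88, 0, 0, 0, 0]],
])

```text
t: 16.6
tcp_pos: [0.5719, 0.2747, 0.2808]
orientation: [-3.139, -0.014, -0.014]
contact_force: [0.2, 0.2, -1.2]
finger_gap: 0.0877
gripper_force: 0.0
```

>>> arm_command([
  [[88, -36, -17, 10, 0], [88, -36, -17, 10, 0], [88, -36, -17, 10, 0], [88, -36, -17, 0, 0], [88, -36, -16, 0, 0], [88, 0, 0, 0, 0], [88, 0, 0, 0, 0]],
])

```text
t: 17.48
tcp_pos: [0.3913, 0.1904, 0.3052]
orientation: [3.142, 0.014, -0.001]
contact_force: [0.4, -0.3, 0.2]
finger_gap: 0.0882
gripper_force: 0.0
```

Run:
```python
from h import *
print(monitor.get_obs()["tcp_pos"])
t=dict(TOPS,tin=.047,jar=.049)
im=survey("wrist",["tin","base_tin","square_box","carton"],t); cv2.imwrite("pics/w7.png",im[:,:,::-1])
```

```text
[0.39126076 0.19041832 0.30523761]
tin wrist 0.9 1402 [257.  36.] rect [567. 271.] [63. 52.] 47.8 circ [array([566., 272.]), np.float64(32.0)]
base_tin wrist 0.74 823 [276.  54.] rect [566. 272.] [69. 79.] 28.9 circ [array([571., 275.]), np.float64(41.0)]
square_box wrist 0.76 2542 [319. 135.] rect [440. 192.] [60. 59.] 77.2 circ [array([440., 192.]), np.float64(40.0)]
square_box wrist 0.25 437 [519. 151.] rect [426. -86.] [45. 47.] 80.6 circ [array([426., -89.]), np.float64(26.0)]
carton wrist 0.84 1948 [321. 101.] rect [488. 187.] [59. 38.] 84.9 circ [array([486., 186.]), np.float64(34.0)]
carton wrist 0.51 440 [520. 157.] rect [ 421. -120.] [50. 51.] 82.1 circ [array([ 421., -123.]), np.float64(29.0)]
```

View pics/w7.png

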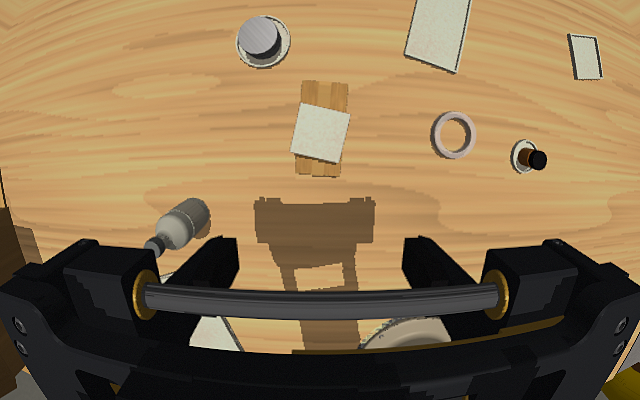

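The tin (262,38) and jar (535,158) stand in their bases. The square box is at (320,133), centre (440,192) mm, with its sides at 77° or −13°. I'll turn the gripper −13° and grasp it.

>>> arm_command([
  [[88, 25, 2, -20, -6.5], [88, 24, 0, -50, -6.5], [88, 0, 0, -50, 0], [88, 0, 0, -50, 0], [88, 0, 0, -45, 0], [88, 0, 0, -22, 0], [88, 0, 0, -9, 0], [88, 0, 0, 0, 0], [88, 0, 0, 0, 0]],
])

```text
t: 18.85
tcp_pos: [0.4404, 0.1924, 0.0606]
orientation: [-3.122, 0.342, -0.003]
contact_force: [0.6, 0.1, -0.1]
finger_gap: 0.088
gripper_force: 0.0
```

>>> arm_command([
  [[50, 0, 0, 0, 0], [50, 0, 0, 0, 0], [50, 0, 0, 0, 0], [50, 0, 0, 0, 0], [50, 0, 0, 0, 0], [50, 0, 0, 0, 0], [50, 0, 0, 0, 0]],
], newtons=18)

```text
t: 19.73
tcp_pos: [0.4399, 0.1923, 0.0599]
orientation: [-3.123, 0.342, -0.0]
contact_force: [-2.0, -0.4, 5.9]
finger_gap: 0.0598
gripper_force: 18.0
```

>>> arm_command([
  [[50, 0, 0, 25, 0], [50, 0, 0, 55, 0], [50, 18, -50, 0, 3], [50, 20, -55, 0, 3], [50, 20, -55, 0, 3], [50, 20, -55, 0, 3], [50, 20, -55, 0, 3], [50, 20, -55, 0, 3], [50, 20, -55, 0, 3], [50, 20, -55, 0, 2]],
])

```text
t: 20.98
tcp_pos: [0.598, -0.2444, 0.139]
orientation: [-3.127, -0.289, 0.001]
contact_force: [0.5, -0.1, -1.1]
finger_gap: 0.0597
gripper_force: 18.0
```

>>> arm_command([
  [[50, 13, -35, 0, 2], [50, 10, -30, 0, 0], [50, 0, 0, 0, 0], [50, 0, 0, 0, 0]],
])

```text
t: 21.48
tcp_pos: [0.6206, -0.3069, 0.139]
orientation: [-3.122, -0.343, 0.001]
contact_force: [-0.4, 0.5, -0.8]
finger_gap: 0.0597
gripper_force: 18.0
```

Run:
```python
from h import *
o=monitor.get_obs();print(o["tcp_pos"],o["orientation"],o["finger_gap"])
im=survey("wrist",["base_square"],k=1);snapshot("top");survey("top",["base_square","base_carton"],skip=True)
cv2.imwrite("pics/w8.png",im[:,:,::-1])
```

```text
[ 0.62057945 -0.30689162  0.13904085] [-3.12167757e+00 -3.42678286e-01  1.33218212e-03] 0.0597350403494611
base_square wrist 0.96 4491 [321. 168.] rect [ 643. -305.] [43. 86.] 12.5 circ [array([ 643., -305.]), np.float64(47.0)]
base_square top 0.55 420 [224. 158.] rect [575. 275.] [64. 54.] 44.2 circ [array([575., 276.]), np.float64(33.0)]
base_square top 0.5 44 [430. 131.] rect [ 650. -267.] [15. 24.] 44.0 circ [array([ 647., -269.]), np.float64(13.0)]
base_carton top 0.74 1040 [325. 132.] rect [621.  12.] [ 83. 144.] 76.2 circ [array([621.,  13.]), np.float64(81.0)]
```

View pics/w8.png

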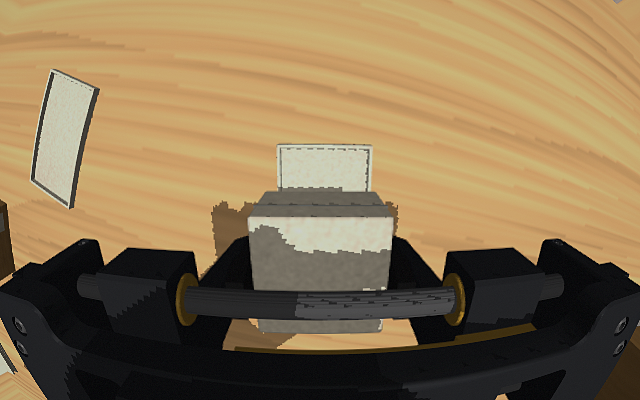

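The box (320,255) is aligned with its base, whose far wall runs along (278–372,147). That gives a base centre of (622,−309) mm. Lowering.

>>> arm_command([
  [[50, 1, -2, -30, 0], [50, 0, 0, -40, 0], [50, 0, 0, -30, 0], [50, 0, 0, -13, 0], [50, 0, 0, -4, 0], [50, 0, 0, -3, 0], [50, 0, 0, 0, 0], [50, 0, 0, 0, 0]],
])

```text
t: 22.72
tcp_pos: [0.622, -0.3099, 0.0205]
orientation: [3.122, 0.342, 0.001]
contact_force: [-0.6, -0.2, -0.6]
finger_gap: 0.0595
gripper_force: 18.0
```

>>> arm_command([
  [[50, 0, 0, -2, 0], [50, 0, 0, -1.5, 0], [50, 0, 0, 0, 0], [50, 0, 0, 0, 0]],
])

```text
t: 23.22
tcp_pos: [0.6219, -0.3098, 0.017]
orientation: [3.123, 0.342, 0.0]
contact_force: [-2.9, 1.8, 5.2]
finger_gap: 0.0596
gripper_force: 18.0
```

>>> arm_command([
  [[88, 0, 0, 0, 0], [88, 0, 0, 0, 0], [88, 0, 0, 0, 0], [88, 0, 0, 0, 0], [88, 0, 0, 30, 0], [88, 0, 0, 50, 0], [88, 0, 0, 60, 0], [88, 0, 0, 60, 0], [88, 0, 0, 50, 0], [88, 0, 0, 0, 0]],
])

```text
t: 24.48
tcp_pos: [0.6226, -0.3102, 0.2709]
orientation: [3.117, 0.342, 0.01]
contact_force: [-0.2, 0.3, -1.3]
finger_gap: 0.0878
gripper_force: 0.0
```

Run:
```python
from h import *
t=dict(TOPS,square_box=.047)
im=survey("wrist",["square_box","base_square"],t); cv2.imwrite("pics/w9.png",im[60:300,160:480,::-1])
print(monitor.get_obs()["tcp_pos"])
```

```text
square_box wrist 0.78 2521 [318. 173.] rect [ 625. -309.] [63. 60.] 12.5 circ [array([ 624., -309.]), np.float64(41.0)]
square_box wrist 0.7 1334 [317. 142.] rect [ 629. -308.] [78. 78.] 12.5 circ [array([ 628., -309.]), np.float64(53.0)]
base_square wrist 0.92 1253 [318. 143.] rect [ 623. -310.] [84. 85.] 12.5 circ [array([ 623., -310.]), np.float64(58.0)]
base_square wrist 0.58 151 [  3. 248.] rect [302. 381.] [37. 77.] 70.8 circ [array([305., 390.]), np.float64(39.0)]
[ 0.62148163 -0.30949723  0.26442161]
```

View pics/w9.png

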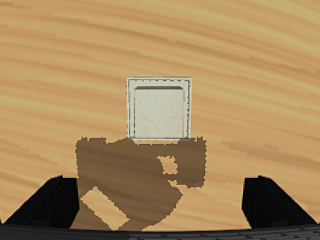

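The square box sits inside its base, centre within about 2 mm. Back to the carton.

>>> arm_command([
  [[88, -20, 50, 10, -2], [88, -26, 55, 10, -2], [88, -26, 55, 10, -2], [88, -26, 55, 10, -2], [88, -26, 55, 0, -2], [88, -26, 55, 0, -2], [88, -26, 55, 0, -2], [88, -26, 55, 0, -2], [88, -25, 55, 0, -2]],
])

```text
t: 25.75
tcp_pos: [0.3932, 0.1817, 0.3048]
orientation: [3.137, -0.153, -0.004]
contact_force: [0.4, 0.4, -0.6]
finger_gap: 0.088
gripper_force: 0.0
```

>>> arm_command([
  [[88, -5, 12, 0, 0], [88, 0, 0, 0, 0], [88, 0, 0, 0, 0]],
])

```text
t: 26.12
tcp_pos: [0.3904, 0.1912, 0.3057]
orientation: [3.137, -0.153, -0.002]
contact_force: [0.1, -1.2, 0.8]
finger_gap: 0.0879
gripper_force: 0.0
```

Run:
```python
from h import *
o=monitor.get_obs();print(o["tcp_pos"],o["orientation"])
im=survey("wrist",["carton","base_carton"],k=2); cv2.imwrite("pics/w10.png",im[:,:,::-1])
survey("top",["carton","base_carton"],k=1)
```

```text
[0.39035039 0.19122866 0.30565871] [ 3.13734790e+00 -1.52594787e-01 -1.58599255e-03]
carton wrist 0.94 4394 [314. 127.] rect [443. 190.] [ 62. 126.] 84.8 circ [array([444., 190.]), np.float64(68.0)]
base_carton wrist 0.75 888 [262.  56.] rect [567. 271.] [73. 79.] 41.2 circ [array([570., 274.]), np.float64(41.0)]
base_carton wrist 0.61 2998 [424.  25.] rect [592.  19.] [ 89. 100.] 76.5 circ [array([593.,  19.]), np.float64(65.0)]
carton top 0.52 78 [222. 154.] rect [586. 275.] [36. 16.] 89.3 circ [array([582., 275.]), np.float64(18.0)]
base_carton top 0.96 1730 [326. 143.] rect [617.  12.] [ 86. 152.] 76.5 circ [array([617.,  11.]), np.float64(84.0)]
```

View pics/w10.png

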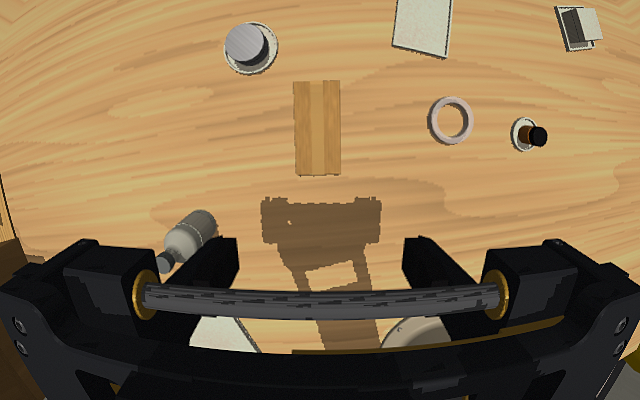

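The carton at (317,128) has its centre at (443,190) mm, and the gripper is aligned with it. Grasping.

>>> arm_command([
  [[88, 27, -1, -20, 0], [88, 26, 0, -50, 0], [88, 0, 0, -55, 0], [88, 0, 0, -55, 0], [88, 0, 0, -50, 0], [88, 0, 0, -35, 0], [88, 0, 0, -18, 0], [88, 0, 0, -8, 0], [88, 0, 0, 0, 0], [88, 0, 0, 0, 0]],
])

```text
t: 27.68
tcp_pos: [0.4433, 0.1914, 0.016]
orientation: [-3.138, 0.15, -0.002]
contact_force: [0.4, -0.6, 0.1]
finger_gap: 0.088
gripper_force: 0.0
```

>>> arm_command([
  [[50, 0, 0, 0, 0], [50, 0, 0, 0, 0], [50, 0, 0, 0, 0], [50, 0, 0, 0, 0], [50, 0, 0, 0, 0], [50, 0, 0, 0, 0], [50, 0, 0, 0, 0]],
], newtons=30)

```text
t: 28.55
tcp_pos: [0.4428, 0.1912, 0.0154]
orientation: [3.138, -0.15, 0.0]
contact_force: [-1.4, -2.3, 5.4]
finger_gap: 0.0598
gripper_force: 30.0
```

>>> arm_command([
  [[50, 0, 0, 25, 0], [50, 0, 0, 55, 0], [50, 35, -36, 0, -2], [50, 35, -36, 0, -2], [50, 35, -36, 0, -2], [50, 35, -36, 0, -2], [50, 34, -36, 0, 0], [50, 0, 0, 0, 0], [50, 0, 0, 0, 0]],
])

```text
t: 29.68
tcp_pos: [0.616, 0.0118, 0.0943]
orientation: [-3.119, 0.369, 0.003]
contact_force: [-0.6, 0.2, -2.1]
finger_gap: 0.0593
gripper_force: 29.9
```

Run:
```python
from h import *
o=monitor.get_obs();print(o["tcp_pos"],o["orientation"],o["finger_gap"])
im=survey("wrist",["base_carton"],k=1);cv2.imwrite("pics/w11.png",im[:,:,::-1])
```

```text
[0.61604667 0.0118067  0.09433547] [-3.11930473e+00  3.69026775e-01  3.08756859e-03] 0.05934769516176234
base_carton wrist 0.8 2846 [320. 118.] rect [683.  -3.] [86. 19.] 77.4 circ [array([681.,  -3.]), np.float64(44.0)]
```

View pics/w11.png

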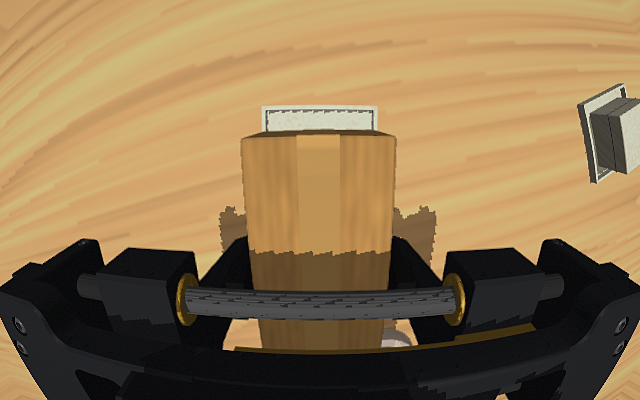

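The carton (318,240) is aligned over its base, whose far wall is at (320,108). The computed base centre is (619,12) mm. Lowering.

>>> arm_command([
  [[50, 2, 0, -20, 0], [50, 0, 0, -25, 0], [50, 0, 0, -15, 0], [50, 0, 0, -8, 0], [50, 0, 0, -4, 0], [50, 0, 0, 0, 0], [50, 0, 0, 0, 0]],
])

```text
t: 30.65
tcp_pos: [0.6191, 0.0112, 0.0238]
orientation: [3.12, -0.369, 0.002]
contact_force: [0.4, 0.0, -1.7]
finger_gap: 0.0595
gripper_force: 29.9
```

>>> arm_command([
  [[50, 0, 0, -3, 0], [50, 0, 0, -2, 0], [50, 0, 0, 0, 0], [50, 0, 0, 0, 0]],
])

```text
t: 31.15
tcp_pos: [0.6189, 0.0113, 0.0185]
orientation: [3.12, -0.369, 0.0]
contact_force: [-1.7, 1.3, 1.9]
finger_gap: 0.0597
gripper_force: 29.9
```

>>> arm_command([
  [[88, 0, 0, 0, 0], [88, 0, 0, 0, 0], [88, 0, 0, 0, 0], [88, 0, 0, 0, 0], [88, 0, 0, 30, 0], [88, 0, 0, 50, 0], [88, 0, 0, 60, 0], [88, 0, 0, 60, 0], [88, -40, 0, 40, 0], [88, -40, 0, 0, 0]],
])

```text
t: 32.4
tcp_pos: [0.5387, 0.0112, 0.2612]
orientation: [3.119, -0.369, 0.01]
contact_force: [0.5, -0.5, -1.2]
finger_gap: 0.0881
gripper_force: 0.0
```

>>> arm_command([
  [[88, -40, 0, 0, 0], [88, -40, 0, 0, 0], [88, 0, 0, 0, 0], [88, 0, 0, 0, 0]],
])

```text
t: 32.9
tcp_pos: [0.4595, 0.0112, 0.2585]
orientation: [3.12, -0.369, 0.002]
contact_force: [1.6, 1.0, 0.1]
finger_gap: 0.0879
gripper_force: 0.0
```

Run:
```python
from h import *
t=dict(TOPS,jar=.049,tin=.047,square_box=.047,carton=.049)
print(monitor.get_obs()["tcp_pos"])
im=survey("wrist",["carton","base_carton","square_box","base_square","jar","base_jar","tin","base_tin","tape_roll"],t,k=1); cv2.imwrite("pics/w12.png",im[:,:,::-1])
```

```text
[0.45950207 0.01117009 0.25851639]
carton wrist 0.84 5161 [288.  48.] rect [615.  12.] [ 62. 123.] 78.5 circ [array([616.,  13.]), np.float64(67.0)]
base_carton wrist 0.67 2178 [312.  73.] rect [618.  13.] [ 86. 148.] 76.5 circ [array([618.,  13.]), np.float64(84.0)]
square_box wrist 0.73 1777 [512.  16.] rect [ 617. -294.] [57. 91.] 11.1 circ [array([ 616., -295.]), np.float64(51.0)]
base_square wrist 0.63 710 [492.  36.] rect [ 620. -307.] [82. 92.] 11.2 circ [array([ 621., -306.]), np.float64(59.0)]
jar wrist 0.85 754 [453. 176.] rect [ 421. -148.] [51. 32.] 53.5 circ [array([ 421., -148.]), np.float64(25.0)]
base_jar wrist 0.8 609 [437. 167.] rect [ 420. -150.] [49. 56.] 55.7 circ [array([ 417., -153.]), np.float64(29.0)]
tin wrist 0.94 1446 [115. 142.] rect [567. 261.] [79. 54.] 73.8 circ [array([566., 262.]), np.float64(40.0)]
base_tin wrist 0.71 741 [143. 137.] rect [569. 262.] [65. 78.] 84.8 circ [array([571., 270.]), np.float64(41.0)]
tape_roll wrist 0.87 1296 [334. 193.] rect [443. -10.] [69. 71.] 76.9 circ [array([443., -11.]), np.float64(37.0)]
```

View pics/w12.png

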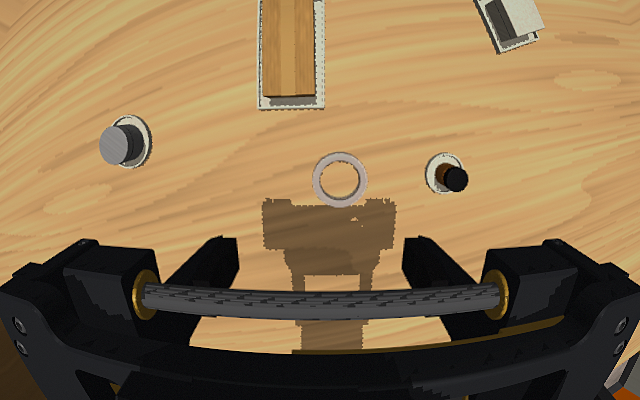

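All four goods stand in their bases: the carton (290,48), tin (122,143), jar (453,177) and square box (515,18). The tape roll at (340,180) hasn't moved. Handing in.

```bash
python3 -c "
from h import *
print(arm.job_done())"
```

```text
the job is handed in; nothing more can be done
None
```

I set the jar, tin, square box and carton upright in their own bases, took the arm clear and handed the job in at about 34 s; the hand-in gave no verdict, but the last wrist picture showed all four standing and the tape roll where it was. The arm never went near the spray bottle, which was out of that picture.

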